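# Unstack the sample jars into their colour-coded holders

### The arm

A 6-joint arm with a two-finger parallel gripper is mounted at the origin on the work surface. World frame = base frame: x ahead of the robot, y to its left, z up, the work surface at z = 0. Lengths are in mm, angles in degrees, forces in N, time in s.
With the tool pointing down it reaches from about 350 to 850 mm from the base axis. Payload 8.1 kg.
Tool frame: the origin (TCP) lies at the very end of the fingers, on their centre line; the grasp point (between the pads) lies 19 mm behind it (tcp_to_grasp is the distance from the TCP to the grasp point, in mm); z points along the fingers, x is the direction in which the jaws open and shut, and the axes are right-handed (so a half turn about z gives the same grasp; the last joint's range is limited). The gripper opens to 85 mm and grips with 20 to 120 N. Pads are 22 mm wide; open, the fingers measure 114 mm over their backs; the gripper's body (76 mm by 85 mm) begins 54 mm behind the grasp point. The pads swing forward as they close: fully open they stand 13 mm farther back than shut.
Start: joints at [-77.659, 7.471, 85.268, -0, 87.261, -4.893], TCP at [177.791, -573.058, 195.792] pointing down, gripper open.
Joint ranges: [-169.43, 169.43], [-51.17, 129.36], [1.28, 143.12], [-76.62, 256.62], [0, 156.53], [-152.29, 152.29]. Speed limits (degrees/s): [136.94, 136.94, 159.86, 180, 180, 180].

### API

Orientations are given as [roll, pitch, yaw] about the fixed x, y, z axes, in that order (R = Rz(yaw) Ry(pitch) Rx(roll)).
In Python, from bench import * gives the robot as it stands. The module is installed in compiled form; this text tells all that it offers.
- The arm moves only by the tool apply_moves, never from a script. Its argument "targets" is text: rows parted by semicolons, each of 7 numbers parted by spaces: the turn, a rotation vector about the tool's x, y, z in rad, then the shift along the tool's x, y, z in cm, then the finger opening in cm, from 0 to 8.54. A call has exactly 5 rows; each row is the pose to reach, as a shift and turn from the pose commanded when the call began, along the tool's axes at that moment; what a row does not reach only later rows make up. A row lasts 1/10 s, in which the tool goes at most 50 mm and 8.59 degrees, less where a joint would pass 70% of its speed; a pose out of reach is approached as far as the arm can. A call with a gripper value outside its range is refused whole. The fingers move at their own pace and stop on an object; "force" is the grip in N (left out, the last holds). Time passes only in rows, so rows that repeat a pose let the fingers close, or fill a call up. It gives the time, the measured TCP pose, the force and the opening at its end, in the units of the state.
- sense(): the state, without advancing time (a new reading comes with each control period).
- snapshot(name): name is "side" or "top" or "wrist"; returns the picture (384x512x3 uint8, red, green, blue); there is no depth.
- camera_model(name): a dict with "fx", "fy", "cx", "cy" (pixels), "position" and "attitude" of the camera in the world; the wrist camera has in their place "T_tool_cam" (4x4, takes a point from camera to tool coordinates, whose origin is the TCP and whose axes are the tool frame's). Camera axes: x right, y up, looking along -z (the intrinsics and any distortion apply to the point x, -y, -z); pixel columns grow to the right and rows downward; lengths in mm; the calibration is good to about 2 mm. A picture is of the moment at which its call begins: read the wrist's pose just before it. camera_model takes no time and is no camera call.
- hand_in(): hands the job in, once; it reports no verdict.
Trained networks look in the newest picture that a camera, given by its name, has taken for a name from the list of things; names that differ only in an ending like _2 or _b are one class to them, and where a whole thing is asked for, a point or a joint stands for the part that bears it (a point fixed in the world has none). Each returns a list of dicts, best first, with "confidence" (0 to 1); they miss things now and then, are a little off and sometimes report something else, mostly with a low value. They report only what shows in the picture. A call takes as long as a camera call. They do not tell look-alikes from the thing itself.
- recognise(camera, query): "at" ([row, column] in pixels, amid what is visible of it).
- place_of(camera, query): "at" ([row, column] in pixels: a listed point, or the origin of a listed thing).
The state is a dict: "time": time; "joint_pos": joint angles; "qd": joint speeds; "joint_efforts": joint torques, N m; "tool_pos": TCP position; "tcp_rot": TCP orientation; "ft_force": force on the tool from outside, world axes, zero at the start; "wrist_torque": the same for the moment, N m; "finger_gap": finger opening in mm.
Only numpy, scipy, OpenCV 4.12 (cv2) and the standard library are available. Lean on these libraries where they do the work, as an engineer would, in place of code of your own. Each camera call takes 0.05 s, during which the arm holds its last target. There are 200 camera calls.

### The job

The sample jars were delivered in two stacks of two. Take the stacks apart and stand each of the four jars upright in the holder of its own lid colour, flat on the floor inside the rim, setting them down rather than dropping them. Leave the wash bottle and the vial rack where they are.

Things in the scene. Friction and masses are not known exactly. Their poses are not given: they have to be found in the camera images.
- jar_red: Loose round sample jar, white body with red screw lid, large: 60 mm diameter (body 58), 48 mm high, lid the top 20 mm; about 160 g. One of the two small jars stands on its flat lid at the start. Origin: centre of its underside; z up along its axis.
- holder_red: Fixed holder: white square base plate 96 mm wide and 4 mm thick with a red round rim on it (78 mm inside, 92 mm outside diameter, top 10 mm above the bench) around a red disc. The jar stands inside the rim on the plate, its floor 4 mm above the bench. Origin: centre of the plate's underside, on the bench; z up.
- jar_blue: Loose round sample jar, white body with blue screw lid, large: 60 mm diameter (body 58), 48 mm high, lid the top 20 mm; about 160 g. One of the two small jars stands on its flat lid at the start. Origin: centre of its underside; z up along its axis.
- holder_blue: Fixed holder: white square base plate 96 mm wide and 4 mm thick with a blue round rim on it (78 mm inside, 92 mm outside diameter, top 10 mm above the bench) around a blue disc. The jar stands inside the rim on the plate, its floor 4 mm above the bench. Origin: centre of the plate's underside, on the bench; z up.
- jar_yellow: Loose round sample jar, white body with yellow screw lid, small: 40 mm diameter (body 38), 42 mm high, lid the top 18 mm; about 60 g. At the start it stands on the flat lid of one of the two large jars, either of them. Origin: centre of its underside; z up along its axis.
- holder_yellow: Fixed holder: white square base plate 72 mm wide and 4 mm thick with a yellow round rim on it (54 mm inside, 68 mm outside diameter, top 10 mm above the bench) around a yellow disc. The jar stands inside the rim on the plate, its floor 4 mm above the bench. Origin: centre of the plate's underside, on the bench; z up.
- jar_green: Loose round sample jar, white body with green screw lid, small: 40 mm diameter (body 38), 42 mm high, lid the top 18 mm; about 60 g. At the start it stands on the flat lid of one of the two large jars, either of them. Origin: centre of its underside; z up along its axis.
- holder_green: Fixed holder: white square base plate 72 mm wide and 4 mm thick with a green round rim on it (54 mm inside, 68 mm outside diameter, top 10 mm above the bench) around a green disc. The jar stands inside the rim on the plate, its floor 4 mm above the bench. Origin: centre of the plate's underside, on the bench; z up.
- wash_bottle: Bystander, loose: translucent grey plastic wash bottle, 58 mm diameter, about 155 mm high, grey cap, thin white spout reaching 48 mm out along its x. Origin: centre of its underside; z up.
- vial_rack: Bystander, loose: white block 100 (x) by 56 (y) mm full of small vials with black and grey caps, 42 mm high. Origin: centre of its underside; z up.
Not all that is in view belongs to the job. Leave any orange or purple look-alike of the holder_red alone.

How it is judged:
By the outcome, as a careful person would: the job done as asked, in the order asked, and still so for the second after the job is handed in, with the robot touching nothing.
It also fails if it takes over 120 s, if anything falls off the work surface, if the arm or the gripper's body presses on something with over 40 N, if the wrist force passes 120 N, or if a joint passes its speed limit or range.

## Working session

There is one attempt and no reset: what is moved stays moved. The work goes in short steps, Python scripts to look and compute and a tool call to move; the robot and the scene stay as the last step left them, time stands still between calls to the robot, and variables do not carry over. Pictures are saved under pics/ and viewed, about 12 in all and at most 16, crops included, and the job is handed in when it is done.

Besides the shell and the picture viewer there is one more tool, called after "Request:" by a JSON object that holds its "api" and its "payload". apply_moves: Moves the arm, as the interface text tells. Its arguments: {"type":"object","properties":{"targets":{"type":"string"},"force":{"type":"number"}},"required":["targets"]}

```bash
mkdir -p pics
python3 - <<'E'
from bench import *
import cv2
print({k:v for k,v in sense().items()})
for n in("top","side"):
    p=snapshot(n); cv2.imwrite(f"pics/{n}0.png",p[:,:,::-1]); print(n,camera_model(n))
    for q in["jar_red","jar_blue","jar_yellow","jar_green","holder_red","holder_blue","holder_yellow","holder_green","wash_bottle","vial_rack"]:
        print(q,[(r['at'],round(r['confidence'],2)) for r in place_of(n,q)][:3])
print(camera_model("wrist"))
E
```

```text
{'time': 0.0, 'joint_pos': array([-7.76578777e+01,  7.51428444e+00,  8.53327126e+01,  1.28580529e-04,
        8.72614700e+01, -4.89232952e+00]), 'qd': array([-0.07563847, -0.04379918,  0.04709947,  0.01425105, -0.02900102,
       -0.05242924]), 'joint_efforts': array([ 2.94930120e-03, -5.69394386e+01, -5.00550377e+01, -4.98607756e-05,
        1.45115741e-02, -4.99521559e-05]), 'tool_pos': array([ 177.66141419, -572.42253102,  194.72018487]), 'tcp_rot': array([-1.79990622e+02,  1.08060903e-01, -7.27655456e+01]), 'ft_force': array([-0.17657264, -0.04041702, -0.28953433]), 'wrist_torque': array([ 0.00807036, -0.00629518,  0.02547002]), 'finger_gap': 85.85305059895266}
top {'fx': 393.6042932474927, 'fy': 393.6042932474927, 'cx': 251.5845384718718, 'cy': 191.7787290642839, 'position': array([ 308.61231512,  -47.01976709, 1141.32666431]), 'attitude': array([  9.15808131,   0.50579405, -89.30205383])}
jar_red [([169.5, 127.1], 0.56)]
jar_blue [([232.0, 138.4], 0.77), ([162.2, 366.8], 0.24)]
jar_yellow [([230.2, 131.5], 0.62)]
jar_green [([162.6, 120.0], 0.64)]
holder_red [([222.7, 334.2], 0
[... 720 characters left out ...]
0.78), ([180.4, 307.1], 0.57)]
holder_blue [([156.1, 280.6], 0.88)]
holder_yellow [([190.7, 201.8], 0.69), ([210.1, 240.6], 0.28)]
holder_green [([213.7, 241.5], 0.89)]
wash_bottle [([232.6, 159.9], 0.97)]
vial_rack [([173.8, 237.8], 0.85)]
{'fx': 290.98460530702437, 'fy': 290.98460530702437, 'cx': 254.63503403912551, 'cy': 189.8952312619819, 'T_tool_cam': array([[ 9.99999817e-01,  1.33915272e-05,  6.04118232e-04,
         3.80183444e-01],
       [ 1.91533994e-04, -9.55227404e-01, -2.95872557e-01,
        -7.54968835e+01],
       [ 5.73108105e-04,  2.95872618e-01, -9.55227232e-01,
        -1.78012024e+02],
       [ 0.00000000e+00,  0.00000000e+00,  0.00000000e+00,
         1.00000000e+00]])}
```

Run:
```python
import cv2
for n in("top","side"):
    p=cv2.imread(f"pics/{n}0.png"); p=p[90:330,80:400]; cv2.imwrite(f"pics/{n}0c.png",cv2.resize(p,None,fx=2.5,fy=2.5,interpolation=2))
```

```text
(no output)
```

View pics/top0c.png

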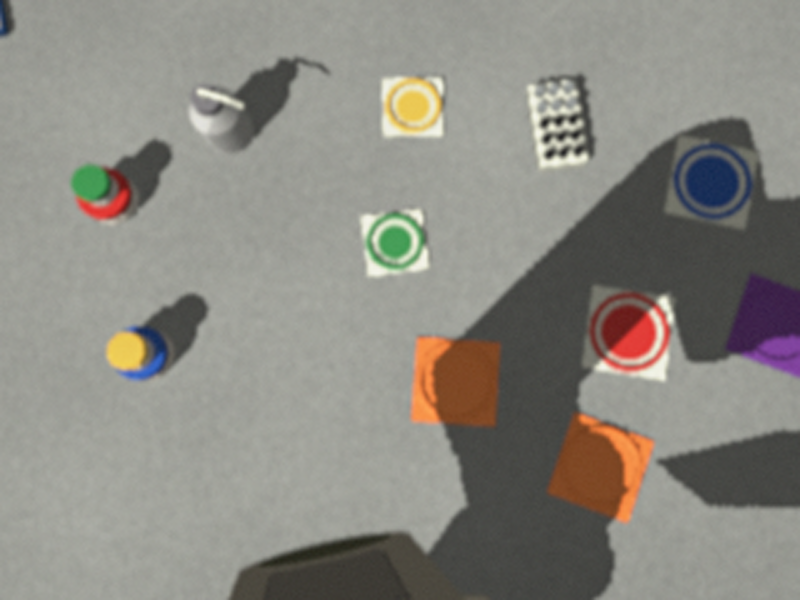

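View pics/side0c.png

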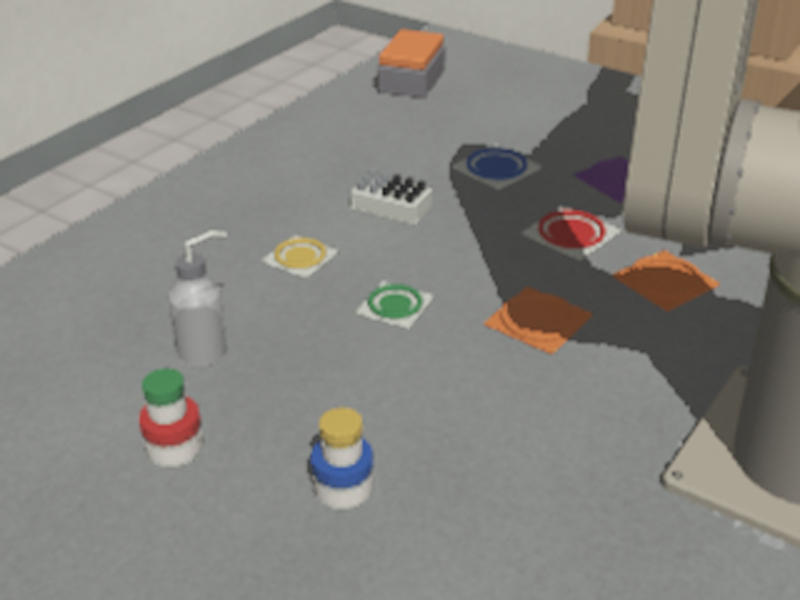

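The top view shows green-on-red at about (166,121) and yellow-on-blue at (231,133). The holders are red (222,332), blue (162,364), green (186,238) and yellow (132,245). The look-alikes to leave alone are two orange ones, at (242,263) and (277,320), and a purple one at (222,392). The bottle is at (137,165) and the rack at (138,303).

```bash
cat > h.py <<'E'
import numpy as np, cv2
from scipy.spatial.transform import Rotation as Ro
from bench import *
HUE={'red':[(0,6),(172,180)],'blue':[(105,125)],'yellow':[(18,32)],'green':[(50,85)]}
def cam(n,s=None):
    m=camera_model(n)
    if n=="wrist":
        s=s or sense(); R=Ro.from_euler('xyz',s['tcp_rot'],degrees=True).as_matrix(); T=m['T_tool_cam']
        return m,R@T[:3,:3],R@T[:3,3]+s['tool_pos']
    return m,Ro.from_euler('xyz',m['attitude'],degrees=True).as_matrix(),m['position']
def ray(c,rc,z):
    m,R,p=c; d=R@[(rc[1]-m['cx'])/m['fx'],-(rc[0]-m['cy'])/m['fy'],-1]
    return p+d*(z-p[2])/d[2]
def proj(c,X):
    m,R,p=c; q=R.T@(np.asarray(X)-p); return np.array([m['cy']-m['fy']*q[1]/-q[2],m['cx']+m['fx']*q[0]/-q[2]])
def blobs(img,col,smin=100,amin=25):
    h=cv2.cvtColor(img,cv2.COLOR_RGB2HSV); M=0
    for a,b in HUE[col]: M=M|cv2.inRange(h,(a,smin,40),(b,255,255))
    n,L,st,ce=cv2.connectedComponentsWithStats(M)
    return [(st[i,4],ce[i][::-1].round(1),st[i,:4]) for i in range(1,n) if st[i,4]>=amin],M
E
python3 - <<'E'
from h import *
for n in("top","side"):
    c=cam(n); im=cv2.imread(f"pics/{n}0.png")[:,:,::-1].copy()
    for col in HUE:
        for a,ce,bb in blobs(im,col)[0]:
            print(n,col,a,ce,bb,'z5',ray(c,ce,5)[:2].round(),'z41',ray(c,ce,41)[:2].round(),'z85',ray(c,ce,85)[:2].round())
c=cam("top");print('bottle',ray(c,[141.7,171.9],0),'rack',ray(c,[142.8,302.6],0),'jr',ray(c,[169.5,127.1],0),'jb',ray(c,[232,138.4],0),'jy',ray(c,[230.2,131.5],48),'jg',ray(c,[162.6,120],48))
c=cam("side");print('bottle',ray(c,[232.6,159.9],0),'rack',ray(c,[173.8,237.8],0),'jr',ray(c,[269.6,149.5],0),'jb',ray(c,[287.1,215.2],0),'jy',ray(c,[270.3,215.5],48),'jg',ray(c,[256.9,147.8],48))
E
```

```text
top red 178 [169.7 123.8] [111 158  22  20] z5 [554. 344.] z41 [546. 332.] z85 [537. 317.]
top red 192 [222.6 331.6] [316 207  32  32] z5 [ 404. -267.] z41 [ 401. -260.] z85 [ 397. -251.]
top red 386 [222.5 331. ] [320 212  23  22] z5 [ 404. -265.] z41 [ 401. -258.] z85 [ 398. -249.]
top blue 152 [86.7 69.2] [34 42 49 72] z5 [812. 529.] z41 [796. 511.] z85 [777. 488.]
top blue 46 [164.5 355.4] [350 149  19  28] z5 [ 576. -340.] z41 [ 568. -331.] z85 [ 558. -319.]
top blue 47 [159.4 374.3] [363 148  18  28] z5 [ 592. -396.] z41 [ 584. -385.] z85 [ 573. -372.]
top blue 328 [162.3 364.4] [354 153  21  20] z5 [ 583. -367.] z41 [ 575. -357.] z85 [ 564. -344.]
top blue 133 [231.7 140. ] [129 221  18  21] z5 [372. 286.] z41 [370. 275.] z85 [367. 262.]
top yellow 258 [131.8 244.8] [234 121  23  22] z5 [674. -12.] z41 [662. -13.] z85 [648. -15.]
top yellow 196 [229.9 130.4] [123 223  16  15] z5 [376. 314.] z41 [374. 302.] z85 [372. 288.]
top green 153 [162.7 116. ] [109 157  15  13] z5 [575. 369.] z41 [566. 356.] z85 [556. 340.]
top green 112 [186.4 237.5] [232 181  12  12] z5 [507.   7.] z41
[... 834 characters left out ...]
 204  20  13] z5 [500.   8.] z41 [471.  49.] z85 [436.  98.]
side green 164 [244.  144.8] [137 238  16  14] z5 [624. 279.] z41 [590. 307.] z85 [548. 341.]
bottle [642.28787421 206.54445983   0.        ] rack [ 642.63995204 -185.62280888    0.        ] jr [555.57916625 336.17072656   0.        ] jb [370.93816281 291.74395236   0.        ] jy [373.07183191 296.99937546  48.        ] jg [565.11979782 341.65572534  48.        ]
bottle [629.06582638 214.24688528   0.        ] rack [ 630.67670509 -179.38085344    0.        ] jr [545.23655205 341.58327608   0.        ] jb [365.86330376 295.86830401   0.        ] jy [369.21471032 287.11910303  48.        ] jg [540.63274871 344.03399632  48.        ]
```

Request:
{"api": "apply_moves", "payload": {"targets": "0 0 -0.14 -2.5 -3.9 0 8.5; 0 0 -0.28 -5 -7.8 0 8.5; 0 0 -0.42 -7.5 -11.7 0 8.5; 0 0 -0.56 -10 -15.6 0 8.5; 0 0 -0.70 -12.5 -19.5 0 8.5"}}

```text
time: 1.6
tool_pos: [327.9, -394.4, 196.0]
tcp_rot: [180.0, -0.0, -32.3]
ft_force: [0.4, -0.6, 0.4]
finger_gap: 84.8
```

Request:
{"api": "apply_moves", "payload": {"targets": "0 0 -0.14 0 0 0 8.5; 0 0 -0.28 0 0 0 8.5; 0 0 -0.42 0 0 0 8.5; 0 0 -0.57 0 0 0 8.5; 0 0 -0.57 0 0 0 8.5"}}

```text
time: 2.1
tool_pos: [327.1, -395.9, 195.9]
tcp_rot: [180.0, -0.0, 0.2]
ft_force: [-0.2, -0.4, -0.8]
finger_gap: 84.7
```

Request:
{"api": "apply_moves", "payload": {"targets": "0 0 0 1.4 -4.8 0 8.5; 0 0 0 2.8 -9.6 0 8.5; 0 0 0 4.2 -14.4 0 8.5; 0 0 0 5.6 -19.2 0 8.5; 0 0 0 7 -24 0 8.5"}}

```text
time: 2.6
tool_pos: [397.2, -154.2, 196.1]
tcp_rot: [180.0, -0.1, -0.3]
ft_force: [0.4, -0.0, -0.0]
finger_gap: 84.8
```

Request:
{"api": "apply_moves", "payload": {"targets": "0 0 0 1.4 -4.8 0 8.5; 0 0 0 2.8 -9.6 0 8.5; 0 0 0 4.2 -14.4 0 8.5; 0 0 0 5.6 -19.2 0 8.5; 0 0 0 7 -24 0 8.5"}}

```text
time: 3.1
tool_pos: [467.3, 86.2, 196.2]
tcp_rot: [180.0, -0.1, -0.3]
ft_force: [1.9, -1.0, -0.1]
finger_gap: 84.8
```

Request:
{"api": "apply_moves", "payload": {"targets": "0 0 0 1.4 -4.8 0 8.5; 0 0 0 2.8 -9.6 0 8.5; 0 0 0 4.2 -14.4 0 8.5; 0 0 0 5.6 -19.2 0 8.5; 0 0 0 7 -24 0 8.5"}}

```text
time: 3.6
tool_pos: [537.3, 326.3, 195.7]
tcp_rot: [-180.0, -0.0, -0.3]
ft_force: [0.4, -0.6, 1.1]
finger_gap: 85.2
```

Request:
{"api": "apply_moves", "payload": {"targets": "0 0 0 0.8 -1 1 8.5; 0 0 0 1.5 -2 2 8.5; 0 0 0 1.5 -2 3.5 8.5; 0 0 0 1.5 -2 3.5 8.5; 0 0 0 1.5 -2 3.5 8.5"}}

```text
time: 4.1
tool_pos: [551.4, 343.1, 160.1]
tcp_rot: [179.9, 0.1, -0.1]
ft_force: [1.0, 0.0, 0.1]
finger_gap: 85.0
```

```bash
cat > look.py <<'E'
import sys
from h import *
tag=sys.argv[1]; s=sense(); c=cam("wrist",s); im=snapshot("wrist"); cv2.imwrite(f"pics/{tag}.png",im[:,:,::-1])
print(s['time'],s['tool_pos'].round(1),s['tcp_rot'].round(2),s['finger_gap'].round(1))
for a in sys.argv[2:]:
    col,z=a.split(':'); z=float(z)
    for ar,ce,bb in blobs(im,col,amin=250)[0]: print(col,ar,ce,bb,'centroid@z',ray(c,ce,z)[:2].round(1))
    print(place_of("wrist",'jar_'+col)[:2])
E
python3 look.py w1 green:90 red:48
```

```text
Traceback (most recent call last):
  File "look.py", line 4, in <module>
    print(s['time'],s['tool_pos'].round(1),s['tcp_rot'].round(2),s['finger_gap'].round(1))
                                                                 ^^^^^^^^^^^^^^^^^^^^^
AttributeError: 'float' object has no attribute 'round'
```

```bash
sed -i "s/s\['finger_gap'\].round(1)/round(s['finger_gap'],1)/" look.py; python3 look.py w1 green:90 red:48
```

```text
4.15 [551.9 343.3 161.1] [ 1.7999e+02  0.0000e+00 -1.1000e-01] 85.0
green 1516 [191.3 256.6] [235 170  44  44] centroid@z [553.6 340.2]
[{'at': [180.2, 253.4], 'confidence': 0.67}]
red 1082 [167.  252.3] [226 150  58  49] centroid@z [549.5 353. ]
[{'at': [169.4, 254.7], 'confidence': 0.77}]
```

View pics/w1.png

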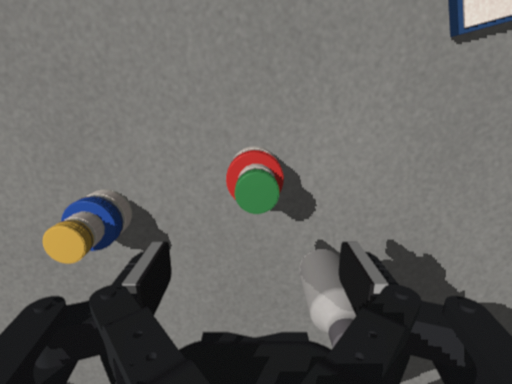

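```bash
cat >> h.py <<'E'
from scipy.optimize import least_squares
def fitcyl(c,bb,r,zs,x0):
    "centre of a coloured cylinder from the sides of its blob's bounding box (left,top,w,h); None side = hidden"
    t=np.linspace(0,6.283,180)
    def f(p):
        P=np.array([proj(c,[p[0]+r*np.cos(a),p[1]+r*np.sin(a),z]) for z in zs for a in t])
        v=[P[:,1].min(),P[:,0].min(),P[:,1].max(),P[:,0].max()]
        g=[bb[0]-.5,bb[1]-.5,bb[0]+bb[2]-.5,bb[1]+bb[3]-.5]
        return np.array(v)-g
    o=least_squares(f,x0); return o.x.round(1),o.fun.round(1)
E
cat > look.py <<'E'
import sys
from h import *
# usage: look.py tag colour:radius:zlo:zhi ...
tag=sys.argv[1]; s=sense(); c=cam("wrist",s); im=snapshot("wrist"); cv2.imwrite(f"pics/{tag}.png",im[:,:,::-1])
print(s['time'],s['tool_pos'].round(1),s['tcp_rot'].round(2),round(s['finger_gap'],1),s['ft_force'].round(1))
for a in sys.argv[2:]:
    col,r,z0,z1=a.split(':'); B=blobs(im,col,amin=250)[0]
    for ar,ce,bb in B:
        q=ray(c,ce,float(z1))[:2]; print(col,ar,ce,bb,'cen@ztop',q.round(1),'fit',*fitcyl(c,bb,float(r),[float(z0),float(z1)],q))
E
python3 look.py w1b green:20:72:90 red:30:28:48 yellow:20:72:90 blue:30:28:48
```

```text
4.3 [552.5 343.8 162.1] [-1.7995e+02 -9.0000e-02 -7.0000e-02] 84.9 [ 0.2  0.6 -0.4]
green 1507 [191.5 255.9] [235 170  43  44] cen@ztop [553.7 340.2] fit [553.8 337.6] [-0.6 -1.3  0.6  1.4]
red 1079 [167.5 251.5] [225 150  58  49] cen@ztop [549.5 352.8] fit [551.5 343.4] [ 0.  -4.9 -0.   5.2]
yellow 1666 [241.3  67.2] [ 42 221  51  43] cen@ztop [374.4 291. ] fit [368.6 285.8] [-0.8 -1.   0.8  1.1]
blue 676 [ 20.2 464.4] [447   0  65  37] cen@ztop [739.9 486.8] fit [758.5 486.6] [ -9.1 -18.4   8.4  23.4]
blue 1295 [217.2  98.4] [ 61 197  61  54] cen@ztop [383.8 298.2] fit [369.7 286.4] [-1.3 -1.1  1.4  1.2]
```

The wrist view shows the green lid on the red lid at (191,256), both near (552,339). The yellow-on-blue stack is to the left at (241,67), and the open jaws clear the bottle.

Request:
{"api": "apply_moves", "payload": {"targets": "0 0 0 0.2 0.5 2 8.5; 0 0 0 0.2 0.5 4.5 8.5; 0 0 0 0.2 0.5 7 8.5; 0 0 0 0.2 0.5 9 8.5; 0 0 0 0.2 0.5 10 8.5"}}

```text
time: 4.85
tool_pos: [552.9, 338.4, 58.9]
tcp_rot: [179.9, 0.1, -0.0]
ft_force: [-0.1, 1.3, 0.6]
finger_gap: 85.2
```

Request:
{"api": "apply_moves", "payload": {"targets": "0 0 0 0 0 0 6; 0 0 0 0 0 0 5; 0 0 0 0 0 0 3.2; 0 0 0 0 0 0 3.2; 0 0 0 0 0 0 3.2", "force": 30}}

```text
time: 5.35
tool_pos: [554.6, 339.4, 61.9]
tcp_rot: [-180.0, -0.1, 0.0]
ft_force: [0.3, 0.3, -0.7]
finger_gap: 31.9
```

Request:
{"api": "apply_moves", "payload": {"targets": "0 0 0 0 0 0 3.2; 0 0 0 0 0 0 3.2; 0 0 0 0 0 -0.5 3.2; 0 0 0 0 0 -1 3.2; 0 0 0 0 0 -2 3.2"}}

```text
time: 5.85
tool_pos: [553.6, 338.9, 80.7]
tcp_rot: [180.0, 0.1, 0.0]
ft_force: [-0.0, 0.7, 0.4]
finger_gap: 32.0
```

```bash
python3 look.py w2 green:20:90:110 red:30:28:48
```

```text
5.85 [553.6 338.9  80.7] [1.7997e+02 6.0000e-02 0.0000e+00] 32.0 [-0.   0.7  0.4]
green 3076 [221.5 254.6] [224 190  63  63] cen@ztop [553.5 349.8] fit [553.7 346.1] [-4.4 -6.2  4.4  6.9]
red 1996 [183.8 250. ] [214 161  78  62] cen@ztop [550.  353.7] fit [551.9 344.2] [-0.4 -8.4  0.4  9.1]
```

View pics/w2.png

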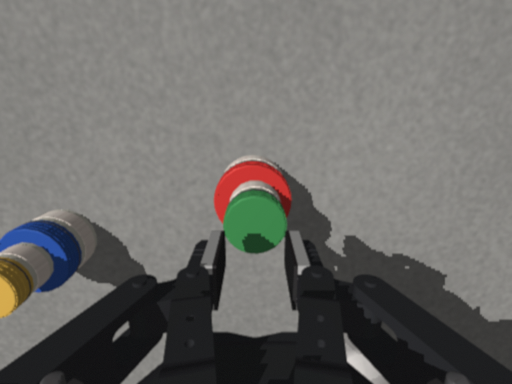

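The gripper missed: the gap went to the commanded 32 mm, and the jar still stands on the red one. I'll refit with the right heights and project the fingertips.

```bash
python3 look.py w2b green:20:72:90 red:30:28:48
python3 - <<'E'
from h import *
s=sense();c=cam("wrist",s)
p=s['tool_pos']
for d in(0,10,19,30): print(d,[proj(c,p+[x,0,d]).round() for x in(-16,16)])
s0=cam("top");
im=snapshot("top");cv2.imwrite("pics/t1.png",cv2.resize(im[140:200,90:170,::-1],None,fx=8,fy=8,interpolation=2))
E
```

```text
5.9 [554.9 339.6  83.6] [-1.7994e+02 -1.2000e-01  0.0000e+00] 31.7 [0.9 0.5 1.3]
green 2978 [220.7 252.5] [222 190  62  61] cen@ztop [553.5 341.2] fit [553.5 338.1] [-0.2 -2.3  0.2  2.4]
red 1942 [183.9 248.3] [212 161  78  61] cen@ztop [550.2 353.6] fit [551.8 344.6] [ 0.1 -8.4 -0.1  9.1]
0 [array([219., 230.]), array([219., 279.])]
10 [array([225., 229.]), array([225., 280.])]
19 [array([231., 228.]), array([231., 282.])]
30 [array([240., 226.]), array([240., 283.])]
```

View pics/t1.png

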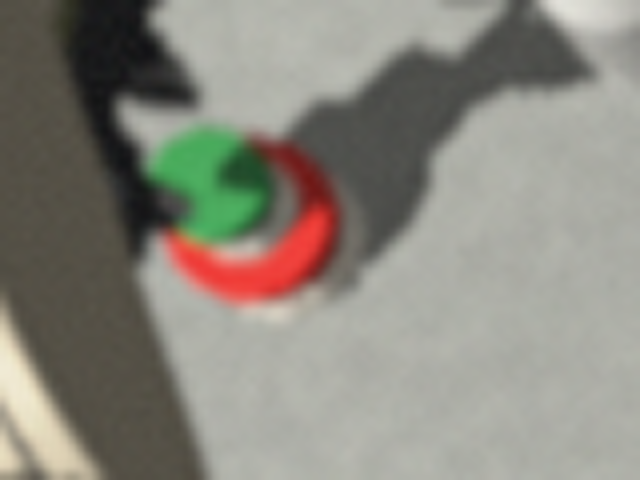

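Run:
```python
from h import *
s=sense();c=cam("side");im=snapshot("side").copy()
print(s['tool_pos'])
for d in(0,20,40):
  for x in(-16,16):
    q=proj(c,s['tool_pos']+[x,0,d]); print(d,x,q.round(1)); cv2.circle(im,(int(round(q[1])),int(round(q[0]))),0,(255,0,255),-1)
cv2.imwrite("pics/s1.png",cv2.resize(im[180:300,90:240,::-1],None,fx=5,fy=5,interpolation=0))
```

```text
[555.01888856 339.63541627  82.5335821 ]
0 -16 [245.7 147.8]
0 16 [241.1 138.6]
20 -16 [239.5 146.8]
20 16 [234.9 137.5]
40 -16 [233.2 145.8]
40 16 [228.6 136.4]
```

View pics/s1.png

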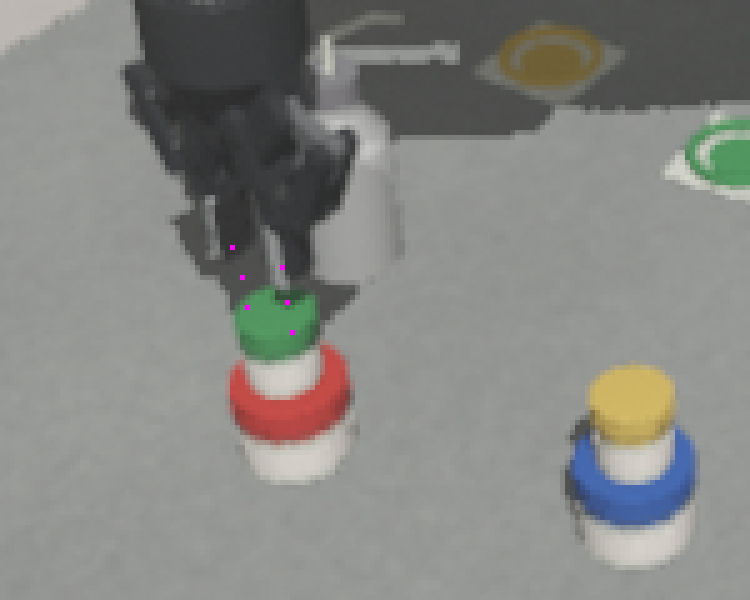

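The side view (crop) shows the closed fingertips just above the green lid, at about (275,285). So the fingertips really sit about 30–40 mm short of the reported TCP, and the jar is untouched. I'll open the jaws and go deeper.

Request:
{"api": "apply_moves", "payload": {"targets": "0 0 0 0 0 0 8; 0 0 0 0 0 0 8; 0 0 0 0 0 0 8; 0 0 0 0 0 0 8; 0 0 0 0 0 0 8"}}

```text
time: 6.55
tool_pos: [553.9, 339.1, 80.6]
tcp_rot: [180.0, 0.0, -0.0]
ft_force: [-0.2, -1.0, 0.8]
finger_gap: 79.7
```

Request:
{"api": "apply_moves", "payload": {"targets": "0 0 0 0 0 1 8; 0 0 0 0 0 2 8; 0 0 0 0 0 3 8; 0 0 0 0 0 4 8; 0 0 0 0 0 4.5 8"}}

```text
time: 7.05
tool_pos: [552.9, 338.6, 33.6]
tcp_rot: [179.9, 0.1, 0.0]
ft_force: [0.0, 0.2, -1.1]
finger_gap: 80.3
```

Request:
{"api": "apply_moves", "payload": {"targets": "0 0 0 0 0 0 6; 0 0 0 0 0 0 4.8; 0 0 0 0 0 0 3; 0 0 0 0 0 0 3; 0 0 0 0 0 0 3", "force": 30}}

```text
time: 7.55
tool_pos: [554.5, 339.4, 36.6]
tcp_rot: [-180.0, -0.1, 0.0]
ft_force: [0.2, 0.4, 2.3]
finger_gap: 39.0
```

Run:
```python
from h import *
s=sense();c=cam("side");im=snapshot("side").copy()
print(s['tool_pos'],s['finger_gap'],s['ft_force'])
a=im[180:300,90:210,::-1]; w=snapshot("wrist")[100:384,100:412,::-1]
a=cv2.resize(a,(384,384),interpolation=0); w=cv2.resize(w,(416,384))
cv2.imwrite("pics/sw2.png",np.hstack([a,w]))
```

```text
[554.52039653 339.42903868  36.60666133] 39.02689163889805 [0.17142829 0.36077873 2.32247166]
```

View pics/sw2.png

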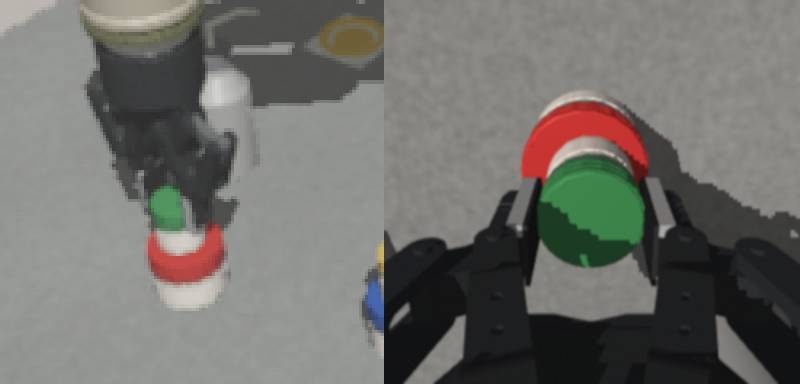

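Gap 39 mm: the green jar is held by its lid, and the tips are at about z 72, roughly 35 mm behind the reported TCP. I'll lift it and carry it to the green holder.

Request:
{"api": "apply_moves", "payload": {"targets": "0 0 0 0 0 -0.7 3; 0 0 0 0 0 -2 3; 0 0 0 0 0 -5 3; 0 0 0 -2 0 -8 3; 0 0 0 -5 0 -11 3"}}

```text
time: 8.15
tool_pos: [504.5, 338.8, 147.8]
tcp_rot: [-180.0, -0.1, -0.1]
ft_force: [0.6, 1.2, 0.3]
finger_gap: 38.9
```

Request:
{"api": "apply_moves", "payload": {"targets": "0 0 0 0 3 0 3; 0 0 0 0 7 0 3; 0 0 0 0 12 0 3; 0 0 0 0 17 0 3; 0 0 0 0 22 0 3"}}

```text
time: 8.65
tool_pos: [503.9, 117.5, 147.0]
tcp_rot: [-180.0, -0.1, 0.0]
ft_force: [1.1, -0.4, -0.4]
finger_gap: 38.4
```

Request:
{"api": "apply_moves", "payload": {"targets": "0 0 0 0 4.5 0 3; 0 0 0 0 8 0 3; 0 0 0 0 10.5 0 3; 0 0 0 0 11.2 0 3; 0 0 0 0 11.2 0 3"}}

```text
time: 9.15
tool_pos: [504.3, 6.4, 146.7]
tcp_rot: [-180.0, -0.1, -0.1]
ft_force: [0.3, 0.2, -1.1]
finger_gap: 38.6
```

```bash
python3 look.py w3 green:10:4:5 yellow:10:4:5 red:30:28:48
```

```text
9.15 [504.3   6.4 146.7] [-1.8e+02 -6.0e-02 -1.1e-01] 38.6 [ 0.3  0.2 -1.1]
green 786 [170.5 255.8] [226 143  59  57] cen@ztop [505.7   5.5] fit [504.8   5.4] [ 20.6  19.2 -20.6 -20.3]
green 934 [170.4 255.2] [238 154  35  34] cen@ztop [505.1   5.7] fit [504.8   5.6] [ 8.6  8.  -8.6 -8.5]
green 5153 [257.  254.7] [215 217  81  80] cen@ztop [ 504.3 -104.3] fit [ 504.6 -102.9] [ 32.4  31.8 -32.4 -33.4]
yellow 1056 [185.7 401.4] [371 158  61  57] cen@ztop [672.6 -12.7] fit [672.4 -12.7] [ 21.5  19.5 -21.4 -20.5]
yellow 974 [185.8 399.2] [382 169  36  35] cen@ztop [670.1 -12.9] fit [670.7 -13. ] [ 9.   8.8 -9.  -9.3]
```

View pics/w3.png

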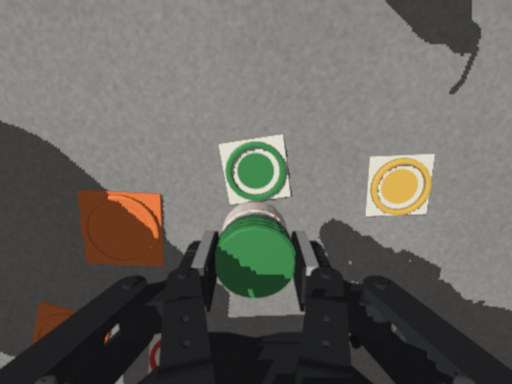

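The wrist view shows the green holder at (170,256), i.e. (505,5.5), and the yellow holder at (186,400), i.e. (671,-13). The green jar hangs straight in the jaws.

Request:
{"api": "apply_moves", "payload": {"targets": "0 0 0 0.1 0.1 3.5 3; 0 0 0 0.1 0.1 7.5 3; 0 0 0 0.1 0.1 11 3; 0 0 0 0.1 0.1 13 3; 0 0 0 0.1 0.1 14 3"}}

```text
time: 9.7
tool_pos: [503.0, 7.8, 3.4]
tcp_rot: [-180.0, 0.2, 0.1]
ft_force: [-0.1, 0.5, -0.5]
finger_gap: 38.7
```

Request:
{"api": "apply_moves", "payload": {"targets": "0 0 0 0 0 0.3 3; 0 0 0 0 0 0.6 3; 0 0 0 0 0 0.8 3; 0 0 0 0 0 1 3; 0 0 0 0 0 1 3"}}

```text
time: 10.2
tool_pos: [505.5, 6.0, -3.7]
tcp_rot: [180.0, -0.1, -0.0]
ft_force: [0.1, 0.3, -0.9]
finger_gap: 38.7
```

Request:
{"api": "apply_moves", "payload": {"targets": "0 0 0 0 0 0.1 3; 0 0 0 0 0 0.2 3; 0 0 0 0 0 0.25 3; 0 0 0 0 0 0.3 3; 0 0 0 0 0 0.3 3"}}

```text
time: 10.7
tool_pos: [504.9, 6.1, -7.3]
tcp_rot: [-180.0, 0.0, 0.0]
ft_force: [0.1, -0.7, -0.8]
finger_gap: 38.8
```

Run:
```python
from h import *
s=sense();im=snapshot("side").copy()
print(s['tool_pos'],s['finger_gap'],s['ft_force'])
c=cam("side");q=proj(c,[505,6,25]);r,k=int(q[0]),int(q[1])
a=im[r-30:r+30,k-40:k+40,::-1]
cv2.imwrite("pics/s3.png",cv2.resize(a,None,fx=7,fy=7,interpolation=2))
```

```text
[504.89381677   6.10997807  -7.31769848] 38.77195072599049 [ 0.14881484 -0.67879449 -0.7927894 ]
```

View pics/s3.png

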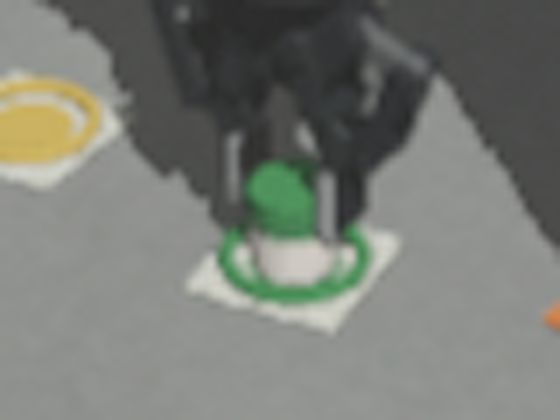

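The green jar is inside the rim in the side view, with no contact force yet. I'll lower it gently until it touches.

Request:
{"api": "apply_moves", "payload": {"targets": "0 0 0 0 0 0.05 3; 0 0 0 0 0 0.1 3; 0 0 0 0 0 0.1 3; 0 0 0 0 0 0.1 3; 0 0 0 0 0 0.1 3"}}

```text
time: 11.25
tool_pos: [505.1, 6.1, -7.5]
tcp_rot: [180.0, 0.0, 0.0]
ft_force: [-4.7, -0.3, 7.4]
finger_gap: 39.0
```

Request:
{"api": "apply_moves", "payload": {"targets": "0 0 0 0 0 0.05 3; 0 0 0 0 0 0.1 3; 0 0 0 0 0 0.15 3; 0 0 0 0 0 0.15 3; 0 0 0 0 0 0.15 3"}}

```text
time: 11.75
tool_pos: [505.2, 6.0, -7.6]
tcp_rot: [180.0, 0.0, 0.0]
ft_force: [-13.6, -0.5, 23.1]
finger_gap: 38.8
```

Request:
{"api": "apply_moves", "payload": {"targets": "0 0 0 0 0 -0.1 3; 0 0 0 0 0 -0.15 3; 0 0 0 0 0 -0.15 4.5; 0 0 0 0 0 -0.15 6; 0 0 0 0 0 -0.15 7"}}

```text
time: 12.25
tool_pos: [505.0, 6.1, -8.4]
tcp_rot: [-180.0, 0.0, -0.0]
ft_force: [1.0, -0.3, -0.4]
finger_gap: 69.6
```

Request:
{"api": "apply_moves", "payload": {"targets": "0 0 0 0 0 -1 7.5; 0 0 0 0 0 -3 7.5; 0 0 0 0 0 -7 7.5; 0 0 0 0 0 -11 8; 0 0 0 0 0 -15 8"}}

```text
time: 12.75
tool_pos: [504.7, 6.1, 143.9]
tcp_rot: [-180.0, -0.0, -0.0]
ft_force: [1.3, 1.0, 0.5]
finger_gap: 79.8
```

```bash
python3 look.py w4 green:20:28:46 blue:10:4:5 red:10:4:5
```

```text
12.75 [504.7   6.1 143.9] [-1.8e+02 -1.0e-02 -0.0e+00] 79.8 [1.3 1.  0.5]
green 1939 [174.8 254.9] [226 143  59  58] cen@ztop [505.   11.4] fit [505.1  13.1] [ 9.   7.2 -9.  -7.8]
```

Request:
{"api": "apply_moves", "payload": {"targets": "0 0 0 -1.5 -3 0 8; 0 0 0 -3 -6 0 8; 0 0 0 -4.5 -9 0 8; 0 0 0 -6 -12.5 0 8; 0 0 0 -8 -16.5 0 8"}}

```text
time: 13.3
tool_pos: [424.8, 171.9, 142.5]
tcp_rot: [-180.0, -0.1, -0.1]
ft_force: [1.3, -0.3, 0.4]
finger_gap: 79.7
```

Request:
{"api": "apply_moves", "payload": {"targets": "0 0 0 -2 -4 0 8; 0 0 0 -4 -8 0 8; 0 0 0 -5.5 -11 0 8; 0 0 0 -5.5 -11.5 0 8; 0 0 0 -5.5 -11.5 0 8"}}

```text
time: 13.8
tool_pos: [369.9, 286.8, 142.2]
tcp_rot: [-180.0, -0.0, 0.1]
ft_force: [0.8, -0.2, 0.0]
finger_gap: 79.5
```

```bash
python3 look.py w5 yellow:20:72:90 blue:30:28:48 red:30:28:48
```

```text
13.8 [369.9 286.8 142.2] [-1.8e+02 -3.0e-02  1.4e-01] 79.5 [ 0.8 -0.2  0. ]
yellow 1870 [192.5 254.2] [230 168  49  49] cen@ztop [369.5 288.6] fit [369.3 286.4] [ 0.5 -0.8 -0.5  0.8]
blue 1121 [165.9 255.8] [225 149  61  47] cen@ztop [371.  301.8] fit [370.3 293.2] [-0.6 -7.9  0.6  8.5]
red 3933 [125.5 447.9] [410  93  76  67] cen@ztop [547. 340.] fit [551.8 338.5] [-0.8  0.2  0.8 -0.2]
```

Request:
{"api": "apply_moves", "payload": {"targets": "0 0 0 0 0 3 8; 0 0 0 0 0 6 8; 0 0 0 0 0 8.5 8; 0 0 0 0 0 10 8; 0 0 0 0 0 10.7 8"}}

```text
time: 14.35
tool_pos: [369.6, 284.0, 33.0]
tcp_rot: [179.9, 0.1, -0.1]
ft_force: [0.6, -0.3, -0.0]
finger_gap: 79.7
```

Request:
{"api": "apply_moves", "payload": {"targets": "0 0 0 0 0 0 6; 0 0 0 0 0 0 4.8; 0 0 0 0 0 0 3; 0 0 0 0 0 0 3; 0 0 0 0 0 0 3", "force": 30}}

```text
time: 14.85
tool_pos: [371.2, 286.7, 36.3]
tcp_rot: [-179.9, -0.1, 0.0]
ft_force: [-1.5, -1.9, 6.3]
finger_gap: 39.2
```

Request:
{"api": "apply_moves", "payload": {"targets": "0 0 0 0 0 -0.7 3; 0 0 0 0 0 -2 3; 0 0 0 0 0 -5 3; 0 0 0 0 0 -8 3; 0 0 0 0 0 -11 3"}}

```text
time: 15.35
tool_pos: [369.8, 286.1, 146.9]
tcp_rot: [-180.0, -0.0, 0.0]
ft_force: [1.1, 0.2, -0.3]
finger_gap: 38.9
```

Request:
{"api": "apply_moves", "payload": {"targets": "0 0 0 2 2 0 3; 0 0 0 5 5 0 3; 0 0 0 8.5 8.5 0 3; 0 0 0 12 12 0 3; 0 0 0 15.5 15.5 0 3"}}

```text
time: 15.85
tool_pos: [526.3, 129.8, 146.2]
tcp_rot: [-180.0, -0.1, 0.0]
ft_force: [0.9, 1.0, -1.3]
finger_gap: 38.7
```

Request:
{"api": "apply_moves", "payload": {"targets": "0 0 0 3.5 3.5 0 3; 0 0 0 7 7 0 3; 0 0 0 10.5 10.5 0 3; 0 0 0 13.5 13.5 0 3; 0 0 0 14.6 14.4 0 3"}}

```text
time: 16.35
tool_pos: [673.0, -16.7, 145.5]
tcp_rot: [179.9, -0.1, -0.2]
ft_force: [0.0, 0.5, -0.9]
finger_gap: 38.8
```

Request:
{"api": "apply_moves", "payload": {"targets": "0 0 0 0 0 3 3; 0 0 0 0 0 6 3; 0 0 0 0 0 7 3; 0 0 0 0 0 7 3; 0 0 0 0 0 7 3"}}

```text
time: 16.85
tool_pos: [671.7, -12.7, 76.5]
tcp_rot: [180.0, -0.1, 0.0]
ft_force: [0.3, -0.3, 0.3]
finger_gap: 38.7
```

```bash
python3 look.py w6 yellow:10:4:5 green:20:28:46
```

```text
16.85 [671.7 -12.7  76.5] [ 1.7999e+02 -9.0000e-02  2.0000e-02] 38.7 [ 0.3 -0.3  0.3]
yellow 1207 [177.6 252.7] [216 152  76  62] cen@ztop [670.1  -3.3] fit [670.8  -7.4] [ 26.8  19.3 -26.8 -20.8]
yellow 1327 [184.5 253.1] [231 166  46  37] cen@ztop [670.4  -9.7] fit [670.8  -9.2] [ 11.8   7.3 -11.8  -7.9]
yellow 5374 [254.5 254.6] [214 212  83  84] cen@ztop [671.8 -79.9] fit [672.2 -78.1] [ 31.1  31.5 -31.1 -33.5]
green 3789 [173.3  46.5] [  4 131  99  75] cen@ztop [518.5  10.8] fit [518.6  13.6] [ 14.2   8.5 -15.5  -9.9]
```

View pics/w6.png

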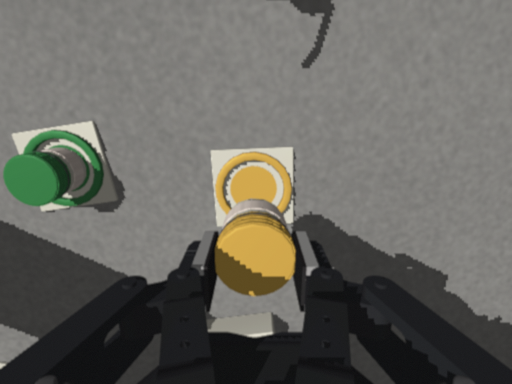

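The green jar stands upright in its rim at (173,47), and the yellow jar is lined up over its holder at (187,253).

Request:
{"api": "apply_moves", "payload": {"targets": "0 0 0 0 0 2.5 3; 0 0 0 0 0 5 3; 0 0 0 0 0 7 3; 0 0 0 0 0 7.8 3; 0 0 0 0 0 8.1 3"}}

```text
time: 17.4
tool_pos: [671.3, -12.8, -5.6]
tcp_rot: [180.0, -0.0, 0.0]
ft_force: [-0.3, -0.3, 0.2]
finger_gap: 39.0
```

Request:
{"api": "apply_moves", "payload": {"targets": "0 0 0 0 0 0.05 3; 0 0 0 0 0 0.1 3; 0 0 0 0 0 0.15 3; 0 0 0 0 0 0.2 3; 0 0 0 0 0 0.2 3"}}

```text
time: 17.9
tool_pos: [671.5, -13.0, -7.6]
tcp_rot: [180.0, -0.1, -0.0]
ft_force: [-0.0, 0.1, 1.7]
finger_gap: 38.9
```

Request:
{"api": "apply_moves", "payload": {"targets": "0 0 0 0 0 0.05 3; 0 0 0 0 0 0.1 3; 0 0 0 0 0 0.1 3; 0 0 0 0 0 0.1 3; 0 0 0 0 0 0.1 3"}}

```text
time: 18.4
tool_pos: [671.5, -13.0, -7.7]
tcp_rot: [180.0, -0.1, 0.0]
ft_force: [-4.6, -0.3, 9.3]
finger_gap: 39.0
```

Request:
{"api": "apply_moves", "payload": {"targets": "0 0 0 0 0 -0.05 3; 0 0 0 0 0 -0.05 3; 0 0 0 0 0 -0.05 4.5; 0 0 0 0 0 -0.05 6; 0 0 0 0 0 -0.05 7"}}

```text
time: 18.9
tool_pos: [670.7, -12.9, -9.1]
tcp_rot: [-180.0, 0.0, -0.0]
ft_force: [0.5, -0.0, -0.0]
finger_gap: 69.9
```

Request:
{"api": "apply_moves", "payload": {"targets": "0 0 0 0 0 -1 7.5; 0 0 0 0 0 -3 7.5; 0 0 0 0 0 -7 7.5; 0 0 0 0 0 -11 8; 0 0 0 0 0 -14.5 8"}}

```text
time: 19.4
tool_pos: [671.4, -12.9, 139.3]
tcp_rot: [180.0, -0.1, 0.0]
ft_force: [-0.0, -0.1, -0.2]
finger_gap: 79.8
```

Request:
{"api": "apply_moves", "payload": {"targets": "0 0 0 -2.5 -2.5 0 8.5; 0 0 0 -5.5 -5.5 0 8.5; 0 0 0 -9 -9 0 8.5; 0 0 0 -12.5 -12.5 0 8.5; 0 0 0 -16 -16 0 8.5"}}

```text
time: 19.9
tool_pos: [509.7, 148.2, 137.1]
tcp_rot: [-180.0, -0.1, -0.0]
ft_force: [-0.0, 1.3, -0.0]
finger_gap: 85.3
```

Request:
{"api": "apply_moves", "payload": {"targets": "0 0 0 -3.5 -3.5 0 8.5; 0 0 0 -7 -7 0 8.5; 0 0 0 -10.5 -10.5 0 8.5; 0 0 0 -13 -13 0 8.5; 0 0 0 -14.1 -13.9 0 8.5"}}

```text
time: 20.4
tool_pos: [368.0, 288.2, 137.2]
tcp_rot: [-179.9, -0.0, 0.2]
ft_force: [-0.2, 0.3, -0.1]
finger_gap: 85.0
```

Request:
{"api": "apply_moves", "payload": {"targets": "0 0 0 0 0 1.5 8.5; 0 0 0 0 0 3 8.5; 0 0 0 0 0 3.5 8.5; 0 0 0 0 0 3.5 8.5; 0 0 0 0 0 3.5 8.5"}}

```text
time: 20.9
tool_pos: [370.5, 285.3, 101.0]
tcp_rot: [180.0, 0.0, -0.1]
ft_force: [-0.3, -0.6, -0.5]
finger_gap: 85.0
```

```bash
python3 look.py w7 blue:30:28:48 red:30:28:48
```

```text
20.9 [370.5 285.3 101. ] [ 1.7997e+02  4.0000e-02 -9.0000e-02] 85.0 [-0.3 -0.6 -0.5]
blue 3953 [189.6 254.2] [219 155  72  70] cen@ztop [370.1 289.3] fit [370.3 286.3] [-0.  -1.4  0.   1.5]
red 5009 [127.3 476.2] [434  88  78  79] cen@ztop [543.1 339.8] fit [545.5 338.6] [-8.   0.6  7.2 -0. ]
```

Request:
{"api": "apply_moves", "payload": {"targets": "0 0 0 0 0 3 8.5; 0 0 0 0 0 6 8.5; 0 0 0 0 0 9 8.5; 0 0 0 0 0 10.5 8.5; 0 0 0 0 0 11.5 8.5"}}

```text
time: 21.45
tool_pos: [369.7, 285.6, -14.8]
tcp_rot: [180.0, 0.1, -0.0]
ft_force: [-0.1, 1.0, -0.8]
finger_gap: 84.9
```

Request:
{"api": "apply_moves", "payload": {"targets": "0 0 0 0 0 0.2 8; 0 0 0 0 0 0.4 7; 0 0 0 0 0 0.4 5; 0 0 0 0 0 0.4 5; 0 0 0 0 0 0.4 5", "force": 50}}

```text
time: 21.95
tool_pos: [371.2, 286.8, -16.4]
tcp_rot: [-179.9, -0.1, 0.0]
ft_force: [-0.2, 0.2, 5.4]
finger_gap: 58.7
```

Request:
{"api": "apply_moves", "payload": {"targets": "0 0 0 0 0 0 5; 0 0 0 0 0 0 5; 0 0 0 0 0 0 5; 0 0 0 0 0 -0.5 5; 0 0 0 0 0 -1.5 5"}}

```text
time: 22.45
tool_pos: [368.9, 285.4, -3.2]
tcp_rot: [179.9, 0.1, 0.0]
ft_force: [-0.3, 0.2, -1.9]
finger_gap: 58.6
```

Run:
```python
from h import *
s=sense();im=snapshot("side").copy()
print(s['tool_pos'],s['finger_gap'],s['ft_force'])
c=cam("side");q=proj(c,[370,286,45]);r,k=int(q[0]),int(q[1])
a=im[r-40:r+40,k-40:k+40,::-1]
w=snapshot("wrist")[100:384,100:412,::-1]
cv2.imwrite("pics/s4.png",np.hstack([cv2.resize(a,(384,384),interpolation=2),cv2.resize(w,(416,384))]))
```

```text
[368.86849467 285.43820244  -3.18982141] 58.582004694721945 [-0.25940488  0.21422735 -1.94536163]
```

View pics/s4.png

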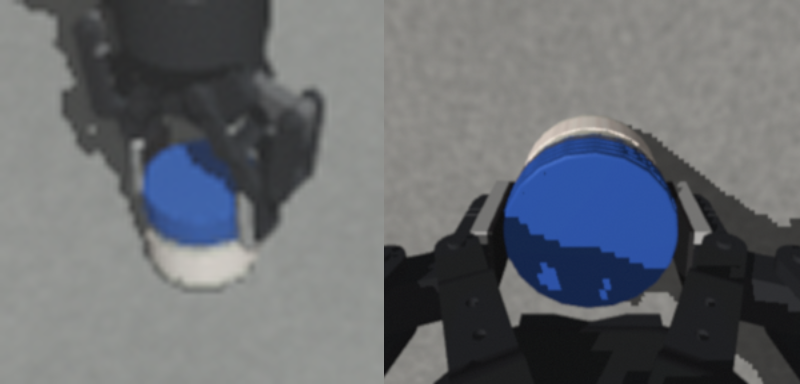

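Request:
{"api": "apply_moves", "payload": {"targets": "0 0 0 0 0 -2 5; 0 0 0 0 0 -5 5; 0 0 0 0 0 -8.5 5; 0 0 0 1 3 -11 5; 0 0 0 2 6.5 -12 5"}}

```text
time: 23.05
tool_pos: [391.6, 221.9, 120.7]
tcp_rot: [-179.9, -0.3, 0.2]
ft_force: [1.2, -0.1, -2.3]
finger_gap: 58.5
```

Request:
{"api": "apply_moves", "payload": {"targets": "0 0 0 1.3 4 0 5; 0 0 0 2.7 8.3 0 5; 0 0 0 4.1 12.6 0 5; 0 0 0 5.5 16.9 0 5; 0 0 0 6.9 21.2 0 5"}}

```text
time: 23.55
tool_pos: [459.2, 7.3, 117.5]
tcp_rot: [-180.0, -0.0, 0.0]
ft_force: [1.4, 0.4, -1.6]
finger_gap: 58.4
```

Request:
{"api": "apply_moves", "payload": {"targets": "0 0 0 1.4 4.3 0 5; 0 0 0 2.8 8.6 0 5; 0 0 0 4.2 12.9 0 5; 0 0 0 5.6 17.2 0 5; 0 0 0 7 21.5 0 5"}}

```text
time: 24.05
tool_pos: [529.1, -207.8, 117.2]
tcp_rot: [-180.0, 0.0, -0.0]
ft_force: [1.1, -0.0, -1.4]
finger_gap: 58.6
```

Request:
{"api": "apply_moves", "payload": {"targets": "0 0 0 1.4 4.3 0 5; 0 0 0 2.8 8.6 0 5; 0 0 0 4.2 12.9 0 5; 0 0 0 5.2 15.5 0 5; 0 0 0 5.2 15.9 0 5"}}

```text
time: 24.55
tool_pos: [580.8, -368.3, 116.4]
tcp_rot: [180.0, 0.0, -0.2]
ft_force: [0.4, 1.0, -2.7]
finger_gap: 58.5
```

Request:
{"api": "apply_moves", "payload": {"targets": "0 0 0 0 0 0 5; 0 0 0 0 0 0 5; 0 0 0 0 0 0 5; 0 0 0 0 0 0 5; 0 0 0 0 0 0 5"}}

```text
time: 25.05
tool_pos: [581.1, -364.1, 117.6]
tcp_rot: [180.0, -0.0, 0.1]
ft_force: [-0.2, -0.2, -1.8]
finger_gap: 58.5
```

```bash
python3 look.py w8 blue:39:9:10 blue:28:4:5 red:39:9:10 red:28:4:5
```

```text
25.05 [ 581.1 -364.1  117.6] [ 1.7999e+02 -2.0000e-02  5.0000e-02] 58.5 [-0.2 -0.2 -1.8]
blue 960 [161.6 255.7] [212 137  88  64] cen@ztop [ 582.2 -347.8] fit [ 582.1 -356.7] [ 5.2 -5.6 -5.2  6.1]
blue 1940 [170.3 255.3] [225 149  62  43] cen@ztop [ 581.9 -356.7] fit [ 582.1 -359.6] [ -7.6 -14.6   7.7  17.7]
blue 12977 [264.1 254.6] [189 200 132 127] cen@ztop [ 581.2 -464. ] fit [ 581.1 -459.8] [ 30.9  28.8 -30.9 -35.8]
blue 960 [161.6 255.7] [212 137  88  64] cen@ztop [ 582.3 -348.8] fit [ 582.1 -356. ] [ 16.6   4.4 -16.6  -5.9]
blue 1940 [170.3 255.3] [225 149  62  43] cen@ztop [ 581.9 -357.9] fit [ 582.1 -358.6] [ 3.7 -5.  -3.7  5.4]
blue 12977 [264.1 254.6] [189 200 132 127] cen@ztop [ 581.2 -467.1] fit [ 581.1 -462.5] [ 41.2  38.2 -41.2 -44.6]
red 2446 [70.  57.6] [  9  20 104 105] cen@ztop [ 401.6 -263.1] fit [ 403.8 -265.7] [ 8.1  5.7 -8.2 -7.5]
red 4038 [73.5 63.2] [28 37 71 74] cen@ztop [ 406.2 -266. ] fit [ 405.6 -268.6] [-8.1 -7.5  8.3  9.7]
red 2446 [70.  57.6] [  9  20 104 105] cen@ztop [ 398.5 -262.6] fit [ 400.7 -263.6] [ 20.8  18.2 -21.1 -21.8]
red 4038 [73.5 63.2] [28 37 71 74] cen@ztop [ 403.1 -265.6] fit [ 402.7 -266.1] [ 4.5  4.3 -4.6 -5.1]
```

View pics/w8.png

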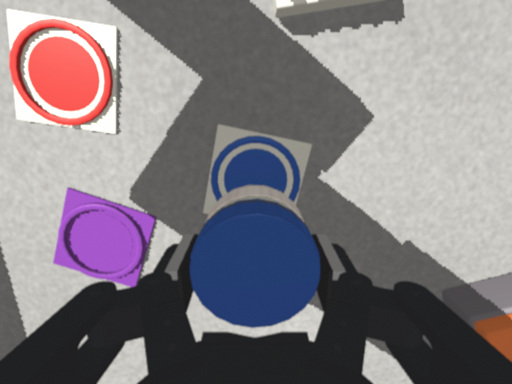

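The wrist view shows the blue holder under the jar at (175,256), the purple look-alike at (240,103) and the red holder at (72,62). I'll lower the blue jar.

Request:
{"api": "apply_moves", "payload": {"targets": "0 0 0 0.1 0.2 3.5 5; 0 0 0 0.1 0.2 7 5; 0 0 0 0.1 0.2 10 5; 0 0 0 0.1 0.2 11.7 5; 0 0 0 0.1 0.2 12.4 5"}}

```text
time: 25.6
tool_pos: [580.6, -365.8, -9.1]
tcp_rot: [-179.9, 0.2, 0.0]
ft_force: [-0.2, 0.5, -2.1]
finger_gap: 59.0
```

Request:
{"api": "apply_moves", "payload": {"targets": "0 0 0 0 0 0.1 5; 0 0 0 0 0 0.2 5; 0 0 0 0 0 0.3 5; 0 0 0 0 0 0.4 5; 0 0 0 0 0 0.4 5"}}

```text
time: 26.1
tool_pos: [582.4, -367.2, -9.9]
tcp_rot: [180.0, -0.1, -0.0]
ft_force: [0.5, 1.1, -2.3]
finger_gap: 58.5
```

Request:
{"api": "apply_moves", "payload": {"targets": "0 0 0 0 0 0.05 5; 0 0 0 0 0 0.1 5; 0 0 0 0 0 0.15 5; 0 0 0 0 0 0.2 5; 0 0 0 0 0 0.2 5"}}

```text
time: 26.6
tool_pos: [582.0, -367.0, -12.3]
tcp_rot: [180.0, 0.0, -0.0]
ft_force: [-3.0, 1.8, 3.0]
finger_gap: 58.7
```

Request:
{"api": "apply_moves", "payload": {"targets": "0 0 0 0 0 0.05 5; 0 0 0 0 0 0.1 5; 0 0 0 0 0 0.1 5; 0 0 0 0 0 0.1 5; 0 0 0 0 0 0.1 5"}}

```text
time: 27.1
tool_pos: [582.0, -367.0, -12.3]
tcp_rot: [180.0, 0.0, 0.0]
ft_force: [-6.9, 5.1, 10.1]
finger_gap: 58.5
```

Request:
{"api": "apply_moves", "payload": {"targets": "0 0 0 0 0 -0.1 5; 0 0 0 0 0 -0.1 5; 0 0 0 0 0 -0.1 6.4; 0 0 0 0 0 -0.1 7.5; 0 0 0 0 0 -0.1 8.5"}}

```text
time: 27.6
tool_pos: [582.0, -366.9, -13.0]
tcp_rot: [-180.0, -0.0, 0.0]
ft_force: [1.0, 1.3, 0.8]
finger_gap: 84.8
```

Request:
{"api": "apply_moves", "payload": {"targets": "0 0 0 0 0 -1 8.5; 0 0 0 0 0 -3 8.5; 0 0 0 0 0 -7 8.5; 0 0 0 0 0 -11 8.5; 0 0 0 0 0 -15 8.5"}}

```text
time: 28.1
tool_pos: [581.9, -366.8, 139.6]
tcp_rot: [180.0, -0.0, -0.0]
ft_force: [0.4, -1.0, 0.5]
finger_gap: 85.3
```

Request:
{"api": "apply_moves", "payload": {"targets": "0 0 0 -1 -4 0 8.5; 0 0 0 -2 -8.5 0 8.5; 0 0 0 -3 -13 0 8.5; 0 0 0 -4 -17.5 0 8.5; 0 0 0 -5 -22 0 8.5"}}

```text
time: 28.6
tool_pos: [531.6, -145.3, 138.2]
tcp_rot: [180.0, -0.1, -0.0]
ft_force: [1.0, 0.7, 0.7]
finger_gap: 84.9
```

Request:
{"api": "apply_moves", "payload": {"targets": "0 0 0 -1 -4.6 0 8.5; 0 0 0 -2 -9.2 0 8.5; 0 0 0 -3 -13.8 0 8.5; 0 0 0 -4 -18.4 0 8.5; 0 0 0 -5 -23 0 8.5"}}

```text
time: 29.1
tool_pos: [481.7, 84.8, 138.4]
tcp_rot: [-180.0, -0.1, -0.0]
ft_force: [1.1, 0.8, -0.3]
finger_gap: 84.8
```

Request:
{"api": "apply_moves", "payload": {"targets": "0 0 0 0 -4.6 0 8.5; 0 0 0 1 -9.2 0 8.5; 0 0 0 3 -13.8 0 8.5; 0 0 0 5 -18.4 0 8.5; 0 0 0 7 -22 0 8.5"}}

```text
time: 29.6
tool_pos: [552.4, 306.2, 138.4]
tcp_rot: [-179.9, -0.1, 0.1]
ft_force: [1.1, -0.2, 0.3]
finger_gap: 84.7
```

Request:
{"api": "apply_moves", "payload": {"targets": "0 0 0 0 -3 1 8.5; 0 0 0 0 -3.5 3 8.5; 0 0 0 0 -3.5 4 8.5; 0 0 0 0 -3.5 4 8.5; 0 0 0 0 -3.5 4 8.5"}}

```text
time: 30.1
tool_pos: [552.2, 337.3, 97.9]
tcp_rot: [180.0, -0.0, -0.0]
ft_force: [0.4, 0.1, -0.1]
finger_gap: 84.9
```

```bash
python3 look.py w9 red:30:28:48
```

```text
30.1 [552.2 337.3  97.9] [ 1.7999e+02 -0.0000e+00 -5.0000e-02] 84.9 [ 0.4  0.1 -0.1]
red 4122 [190.7 254.2] [218 155  73  72] cen@ztop [551.8 341.3] fit [551.6 338.4] [ 0.  -0.9 -0.   1. ]
```

Request:
{"api": "apply_moves", "payload": {"targets": "0 0 0 0 0 3 8.5; 0 0 0 0 0 6 8.5; 0 0 0 0 0 9 8.5; 0 0 0 0 0 10.5 8.5; 0 0 0 0 0 11.4 8.5"}}

```text
time: 30.65
tool_pos: [551.9, 337.4, -17.3]
tcp_rot: [180.0, 0.0, -0.0]
ft_force: [0.2, -0.3, 0.1]
finger_gap: 84.7
```

Request:
{"api": "apply_moves", "payload": {"targets": "0 0 0 0 0 0 8; 0 0 0 0 0 0 7; 0 0 0 0 0 0 5; 0 0 0 0 0 0 5; 0 0 0 0 0 0 5", "force": 50}}

```text
time: 31.15
tool_pos: [553.7, 339.0, -14.2]
tcp_rot: [-179.9, -0.2, 0.0]
ft_force: [-0.5, 0.4, 6.5]
finger_gap: 58.3
```

Request:
{"api": "apply_moves", "payload": {"targets": "0 0 0 0 0 0 5; 0 0 0 0 0 0 5; 0 0 0 0 0 0 5; 0 0 0 0 0 -0.5 5; 0 0 0 0 0 -1.5 5"}}

```text
time: 31.65
tool_pos: [551.2, 337.7, -2.0]
tcp_rot: [180.0, 0.1, 0.0]
ft_force: [-0.1, -0.2, -2.4]
finger_gap: 58.4
```

Request:
{"api": "apply_moves", "payload": {"targets": "0 0 0 0 0 -2 5; 0 0 0 0 0 -5 5; 0 0 0 0 0 -8.5 5; 0 0 0 -1.5 2 -11 5; 0 0 0 -3.5 4.5 -12 5"}}

```text
time: 32.15
tool_pos: [519.0, 294.2, 123.0]
tcp_rot: [-179.8, -0.3, 0.0]
ft_force: [0.8, 0.7, -0.7]
finger_gap: 58.5
```

Request:
{"api": "apply_moves", "payload": {"targets": "0 0 0 -1 4 0 5; 0 0 0 -2 8 0 5; 0 0 0 -3 12 0 5; 0 0 0 -4 16 0 5; 0 0 0 -5 20.5 0 5"}}

```text
time: 32.65
tool_pos: [466.4, 87.1, 119.1]
tcp_rot: [-180.0, -0.1, 0.1]
ft_force: [0.4, -0.6, -1.3]
finger_gap: 58.5
```

Request:
{"api": "apply_moves", "payload": {"targets": "0 0 0 -1 4.5 0 5; 0 0 0 -2 9 0 5; 0 0 0 -3 13.5 0 5; 0 0 0 -4 17.5 0 5; 0 0 0 -5 21.5 0 5"}}

```text
time: 33.15
tool_pos: [416.4, -128.6, 119.2]
tcp_rot: [180.0, -0.1, -0.0]
ft_force: [1.4, 0.3, -1.5]
finger_gap: 58.4
```

Request:
{"api": "apply_moves", "payload": {"targets": "0 0 0 -0.5 4 0 5; 0 0 0 -1 8 0 5; 0 0 0 -1.4 11.5 0 5; 0 0 0 -1.4 13.5 0 5; 0 0 0 -1.4 13.9 0 5"}}

```text
time: 33.65
tool_pos: [402.6, -268.1, 119.1]
tcp_rot: [179.9, -0.0, -0.2]
ft_force: [-0.1, 0.7, -1.2]
finger_gap: 58.5
```

Request:
{"api": "apply_moves", "payload": {"targets": "0 0 0 0 0 0 5; 0 0 0 0 0 0 5; 0 0 0 0 0 0 5; 0 0 0 0 0 0 5; 0 0 0 0 0 0 5"}}

```text
time: 34.15
tool_pos: [403.2, -265.3, 118.3]
tcp_rot: [180.0, -0.0, 0.1]
ft_force: [-0.6, -1.0, -2.0]
finger_gap: 58.5
```

```bash
python3 look.py w10 red:46:4:10
python3 - <<'E'
from h import *
c=cam("wrist");im=cv2.imread("pics/w10.png")[:,:,::-1].copy()
for x,y in((403,-266),):
    t=np.linspace(0,6.28,40)
    for R,z in((46,10),(39,10)):
        for a in t:
            q=proj(c,[x+R*np.cos(a),y+R*np.sin(a),z]); cv2.circle(im,(int(q[1]+.5),int(q[0]+.5)),0,(0,255,255),-1)
cv2.imwrite("pics/w10b.png",cv2.resize(im[90:350,120:400,::-1],None,fx=2,fy=2,interpolation=0))
E
```

```text
34.15 [ 403.2 -265.3  118.3] [ 1.8e+02 -0.0e+00  6.0e-02] 58.5 [-0.6 -1.  -2. ]
red 1133 [160.  253.7] [210 133  89  67] cen@ztop [ 402.3 -247.4] fit [ 402.6 -256.9] [ -1.2 -10.4   1.2  12.4]
red 2151 [168.7 253.9] [223 146  63  46] cen@ztop [ 402.5 -256.3] fit [ 402.6 -261. ] [-14.  -19.1  14.   24. ]
red 12649 [262.2 254.6] [190 199 131 125] cen@ztop [ 403.2 -363.1] fit [ 403.7 -361.1] [ 24.2  21.8 -24.2 -27.9]
```

View pics/w10b.png

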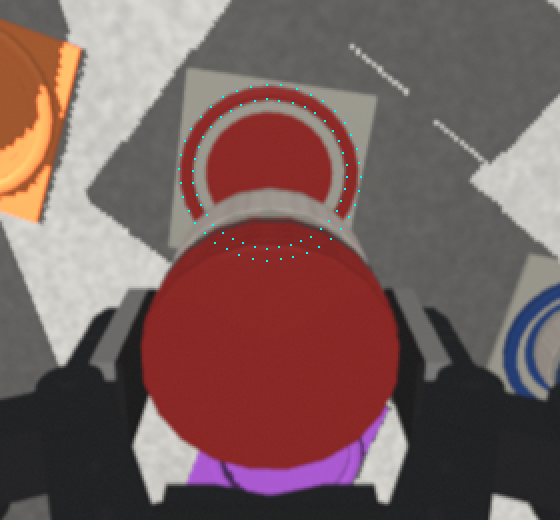

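The overlay of a rim at (403,-266) matches the red holder, and the jar is lined up over it.

Request:
{"api": "apply_moves", "payload": {"targets": "0 0 0 0 0 3.5 5; 0 0 0 0 0 7 5; 0 0 0 0 0 10 5; 0 0 0 0 0 11.7 5; 0 0 0 0 0 12.5 5"}}

```text
time: 34.7
tool_pos: [401.6, -264.6, -8.9]
tcp_rot: [-179.9, 0.2, 0.0]
ft_force: [-0.6, 0.4, -1.6]
finger_gap: 58.8
```

Request:
{"api": "apply_moves", "payload": {"targets": "0 0 0 0 0 0.1 5; 0 0 0 0 0 0.2 5; 0 0 0 0 0 0.3 5; 0 0 0 0 0 0.4 5; 0 0 0 0 0 0.4 5"}}

```text
time: 35.2
tool_pos: [403.4, -266.2, -10.1]
tcp_rot: [180.0, -0.0, 0.0]
ft_force: [-0.0, -0.5, -2.5]
finger_gap: 58.6
```

Request:
{"api": "apply_moves", "payload": {"targets": "0 0 0 0 0 0.05 5; 0 0 0 0 0 0.1 5; 0 0 0 0 0 0.1 5; 0 0 0 0 0 0.1 5; 0 0 0 0 0 0.1 5"}}

```text
time: 35.7
tool_pos: [403.4, -266.3, -10.3]
tcp_rot: [180.0, -0.0, 0.0]
ft_force: [-5.0, 3.7, 11.1]
finger_gap: 58.8
```

Request:
{"api": "apply_moves", "payload": {"targets": "0 0 0 0 0 -0.05 5; 0 0 0 0 0 -0.05 5; 0 0 0 0 0 -0.05 6.4; 0 0 0 0 0 -0.05 7.5; 0 0 0 0 0 -0.05 8.5"}}

```text
time: 36.2
tool_pos: [403.0, -265.9, -11.3]
tcp_rot: [-180.0, -0.0, -0.0]
ft_force: [-0.2, 0.3, -0.0]
finger_gap: 84.9
```

Request:
{"api": "apply_moves", "payload": {"targets": "0 0 0 0 0 -1 8.5; 0 0 0 0 0 -3 8.5; 0 0 0 0 0 -7 8.5; 0 0 0 0 0 -11 8.5; 0 0 0 0 0 -15 8.5"}}

```text
time: 36.7
tool_pos: [402.8, -265.7, 141.0]
tcp_rot: [180.0, -0.0, 0.0]
ft_force: [1.1, -0.4, 0.6]
finger_gap: 85.2
```

Request:
{"api": "apply_moves", "payload": {"targets": "0 0 0 0 -4 -3 8.5; 0 0 0 0 -8.5 -5 8.5; 0 0 0 0 -13 -6 8.5; 0 0 0 0 -17.5 -6 8.5; 0 0 0 0 -22 -6 8.5"}}

```text
time: 37.2
tool_pos: [403.1, -44.4, 200.3]
tcp_rot: [180.0, -0.1, -0.0]
ft_force: [1.1, -0.8, 0.2]
finger_gap: 85.1
```

Request:
{"api": "apply_moves", "payload": {"targets": "0 0 0 0 -4.6 0 8.5; 0 0 0 0 -9.2 0 8.5; 0 0 0 0 -13.8 0 8.5; 0 0 0 0 -18.4 0 8.5; 0 0 0 0 -23 0 8.5"}}

```text
time: 37.7
tool_pos: [402.7, 186.1, 199.8]
tcp_rot: [-180.0, -0.1, 0.0]
ft_force: [0.3, -0.4, 0.5]
finger_gap: 84.8
```

Run:
```python
from h import *
s=sense();print(s['time'],s['ft_force'].round(1))
T=snapshot("top");S=snapshot("side")
c=cam("top")
for n,X,h in(("red",(403,-266),52),("blue",(582,-367),52),("yellow",(671,-13),46),("green",(505,6),46)): print(n,proj(c,[*X,h]).round(1),[(ar,ce) for ar,ce,b in blobs(T,n)[0]])
for cam_ in("top","side"): print(cam_,[[(r['at'],round(r['confidence'],2)) for r in place_of(cam_,q)[:1]] for q in("wash_bottle","vial_rack")])
f=lambda a:cv2.resize(a[:,:,::-1],(800,300),interpolation=2)
cv2.imwrite("pics/fin.png",np.vstack([f(T[105:255,150:400+0]),f(S[120:250,130:347])]))
```

```text
37.7 [ 0.3 -0.4  0.5]
red [221.6 334.7] [(np.int32(600), array([221.7, 332.8]))]
blue [158.9 369. ] [(np.int32(148), array([86.7, 69.1])), (np.int32(450), array([159.8, 367. ]))]
yellow [128.3 244.7] [(np.int32(249), array([130.4, 244.7]))]
green [184.7 237.1] [(np.int32(170), array([182.9, 236.8]))]
top [[([142.1, 173.2], 0.58)], [([141.0, 300.7], 0.71)]]
side [[([232.7, 161.3], 0.94)], [([173.4, 238.4], 0.52)]]
```

View pics/fin.png

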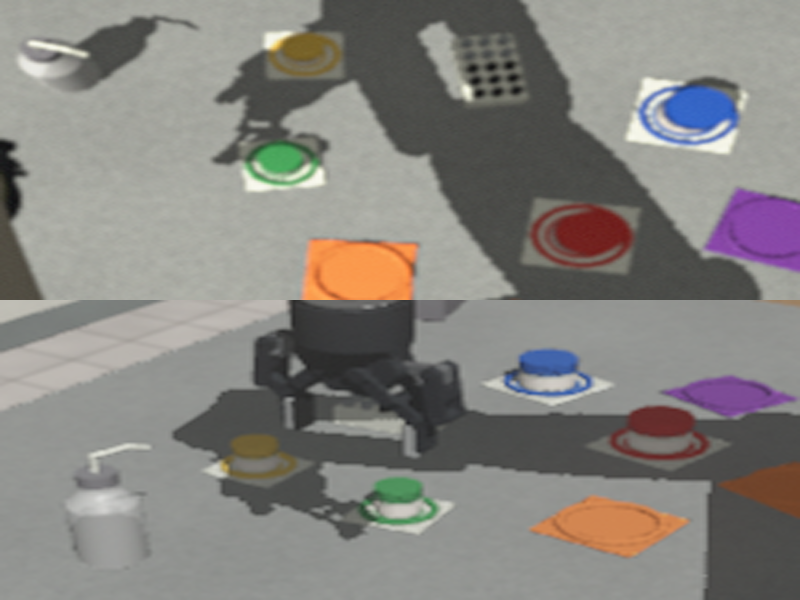

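The final view shows all four jars upright inside rims of their own colour. The bottle and rack haven't moved, and the gripper is clear of everything.

```bash
python3 -c "
from bench import *
print(hand_in())"
```

```text
the job is handed in; nothing more can be done
None
```

All four jars are off the stacks and standing upright in the holders of their own lid colours. The job is handed in; the last reading before that was 37.7 s on the robot's clock.

- **Order:** I moved green and yellow first, then blue and red. Each jar was lowered until the wrist force showed contact (about 9–23 N) and only then released.
- **Final check:** The top and side pictures show each jar inside its own rim. The wash bottle and vial rack are within 1–2 pixels of where they started. The gripper was touching nothing, with the wrist force near zero.
- **Fingertips short of the stated position:** They sit about 35–40 mm behind the reported tool point. The first grasp closed just above the green jar without touching it, so I corrected the depth for all the later grasps.
- **Small disagreements:** The lid positions in the top picture were within about 2 pixels of where I expected them. That is inside the clearance of the rims.

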